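# Change the knob of a gas hob and hold it pressed in

### The arm

A 7-joint arm with a two-finger parallel gripper is mounted at the origin on a cart in front of the work surface, level with it; the furniture and walls round the work are solid. World frame = base frame: x ahead of the robot, y to its left, z up, the work surface at z = 0. Lengths are in m, angles in rad, forces in N, time in s.
With the tool pointing down it reaches from about 0.4 to 0.85 m from the base axis. Payload 10.4 kg.
Tool frame: the origin (TCP) lies between the finger pads; the fingertips stand 8 mm ahead of it and the grasp point (between the pads) lies 11 mm behind it; z points along the fingers, y is the line along which they close (so a half turn about z gives the same grasp; the last joint's range is limited). The gripper opens to 87 mm and grips with 3 to 60 N. Pads are 19 mm wide; open, the fingers measure 117 mm over their backs; the gripper's body (75 mm by 190 mm) begins 51 mm behind the grasp point.
Start: joints at [-1.18, 0.332, -0.065, 1.46, 0.022, 1.35, -0.088], TCP at [0.251, 0.572, 0.231] pointing down, gripper open.
Joint ranges: [-2.6, 2.6], [-0.5, 2.12], [-1.47, 1.34], [0.16, 2.42], [-1.27, 4.41], [0.06, 2.06], [-2.6, 2.6]. Speed limits (rad/s): [2.22, 2.22, 2.79, 2.79, 3.14, 3.14, 3.14].

### API

Orientations are given as a rotation vector (axis times angle).
In Python, from cell import arm, imaging, ticket gives the robot as it stands. The module is installed in compiled form; this text tells all that it offers.
- The arm moves only by the tool play_rows, never from a script. Its argument "deltas" is a list that holds one entry, the list of rows, each a list of 5 numbers: the shift along the tool's x, y, z in mm, then the turn about the tool's z in rad, then the opening, from 0 (shut) to 1 (fully open). In form: [[[dx, dy, dz, yaw, claw], ...]]. A call has 1 to 12 rows; each row shifts and turns the commanded pose from where the row before left it, along the tool's axes as they then stand; what a row does not reach is not made up. A row lasts 1/12 s, in which the tool goes at most 41.7 mm and 7.16 degrees, less where a joint would pass 70% of its speed; a pose out of reach is approached as far as the arm can. A call with a gripper value outside its range is refused whole. The fingers move at their own pace and stop on an object; "force" is the grip in N (left out, the last holds). Time passes only in rows, so rows that do not move let the fingers close. It gives the time, the measured TCP pose, the force, the opening and the grip force at its end, in the units of the state.
- arm.read_state(): the state, without advancing time (a new reading comes with each control period).
- imaging.snapshot(name): name is "side" or "top" or "wrist"; returns a dict with "img" (420x560x3 uint8, red, green, blue), "intrinsics" (3x3 intrinsics, pixels), "rvec" (rotation vector, rad) and "tvec" (3), from world to camera coordinates, as OpenCV has them; the wrist camera has in their place "T_tool_cam" (4x4, takes a point from camera to tool coordinates, whose origin is the TCP and whose axes are the flange's). Camera axes: x right, y down, z forward; pixel columns grow to the right and rows downward; lengths in m; the calibration is good to about 2 mm. A picture is of the moment at which its call begins: read the wrist's pose just before it. There is no depth.
- ticket.finish_job(): hands the job in; it is judged then, once.
The state is a dict: "clock": time; "q": joint angles; "joint_velocities": joint speeds; "joint_efforts": joint torques, N m; "tcp_pos": TCP position; "tool_rot": TCP orientation; "force": force on the tool from outside, world axes, zero at the start; "torque": the same for the moment, N m; "grip_width": finger opening in m; "grasp_force": force on a finger pad.
Only numpy, scipy, OpenCV 4.12 (cv2) and the standard library are available. Lean on these libraries where they do the work, as an engineer would, in place of code of your own. Each camera call takes 0.05 s, during which the arm holds its last target. There are 200 camera calls.

### The job

The gas hob has the wrong knob on it: pull the white knob off its spindle and stand it upright on the cork mat, and fit the black knob, which lies on that mat, in its place. Turn the black knob so that its pointer agrees with the orange mark on the collar, slide it fully home on the D-shaped spindle, then press it down against its spring, as one does to light the flame, and finish still gripping it and holding it pressed all the way in. Leave the cup, the salt shaker and the tin where they are.

Things in the scene. Friction and masses are not known exactly. Their poses are not given: they have to be found in the camera images.
- hob: portable one-burner gas hob, aluminium-coloured with a steel top, 240 x 320 x 50 mm (x, y, z), fixed to the worktop. Origin: centre of its underside; its top is at z 50 mm. Burner and a pan support (160 mm across, up to 85 mm above the worktop) are centred at its local y +55 mm; the collar with the control spindle is at its local (0, -120) mm.
- collar: dark round collar, 62 mm across, 4 mm thick, fixed on the hob's top. Origin: centre of its underside, on the spindle's axis; z up. Its +x points to the orange mark at its edge, which is the side of the spindle's flat. A knob fully home on the unpressed spindle has its underside 11 mm above this origin; pressed, it goes down with the spindle.
- spindle_tip (a point): tip of the brass D-spindle that stands up through the collar, on its axis, 26 mm above the collar's origin when not pressed; axes as the collar's. The spindle is 12 mm in diameter with a flat 1.2 mm from the axis on the +x side; the last 2.5 mm taper.
- spindle (a joint): how far the spindle is pressed down, m: 0 released, 0.005 at its stop. Sprung: it begins to move at 3 N and needs 8 N at the stop; it does not turn.
- white_knob: white knob, at first fully home on the spindle (loosely slid on): bar-type knob, 30 mm high, 60 g: round skirt 46 mm across, 6 mm high; across it an upright bar 44 mm long (its x), 22 mm wide (its y), from skirt to top, the part to grip. Origin: centre of the underside; z up, +x to the red pointer line. 
- white_knob_grip (a point): point on the white knob's axis 22 mm above its underside, at gripping height. Below it, in the underside, is a D-shaped socket 15 mm deep, radius 7 mm, its flat 2 mm from the axis on the pointer (+x) side: it goes onto the spindle only with the pointer on the side of the spindle's flat.
- black_knob: black knob, at first upright on the cork mat: bar-type knob, 30 mm high, 60 g: round skirt 46 mm across, 6 mm high; across it an upright bar 44 mm long (its x), 22 mm wide (its y), from skirt to top, the part to grip. Origin: centre of the underside; z up, +x to the white pointer line. 
- black_knob_grip (a point): point on the black knob's axis 22 mm above its underside, at gripping height. Below it, in the underside, is a D-shaped socket 15 mm deep, radius 7 mm, its flat 2 mm from the axis on the pointer (+x) side: it goes onto the spindle only with the pointer on the side of the spindle's flat.
- black_knob_pointer (a point): outer end of the white pointer line on top of the black knob: 22 mm from its axis along its +x, 30 mm above its underside.
- mat: flat cork mat, 240 mm (its x) x 120 mm (its y) x 4 mm, fixed to the worktop. Origin: centre of its underside. The black knob starts on it within 60 mm of the middle along x, so there is always a free place for the white knob at one end.
- espresso_cup: striped espresso cup with handle, 65 x 88 x 50 mm, beside the mat; bystander. Origin: centre of its underside.
- shaker: salt shaker, 44 mm across, 90 mm high, beyond the far end of the mat; bystander. Origin: centre of its underside.
- small_tin: small tin, 57 mm across, 72 mm high, left of the hob; bystander. Origin: centre of its underside.
There are look-alikes about, which are no part of the job. What is shaped like the black_knob but purple is not meant.

How it is judged:
On the way:
1. the white knob is off the spindle and stands released on the cork mat (x of white_knob in the frame of mat between -0.12 and 0.12 m and y of white_knob in the frame of mat between -0.06 and 0.06 m and z of white_knob in the frame of mat below 0.008 m and angle between white_knob's own z axis and vertical below 0.15 rad and contact force between the fingers and white_knob below 0.2 N and linear speed of white_knob below 0.03 m/s), for 0.2 s.
At the end, for the whole second after the job is handed in: Black knob on the spindle (axes within 3 mm, pointer within 0.4 rad of the mark, upright, within 2.5 mm of fully home), gripped with over 1 N, spindle kept over 3.5 mm down; white knob upright (0.15 rad), at rest, released, its centre over the mat (all of step 1 and horizontal distance between black_knob and collar below 0.003 m and z of black_knob in the frame of spindle_tip below -0.0125 m and angle between the x axis of black_knob and the x axis of collar, either way round below 0.4 rad and x of black_knob_pointer in the frame of collar above 0.017 m and angle between black_knob's own z axis and vertical below 0.12 rad and value of joint spindle above 0.0035 m and contact force between the fingers and black_knob above 1 N and linear speed of black_knob below 0.02 m/s); the arm keeps its last pose, push and grip.
It fails at once if the espresso cup is moved by more than 20 mm (distance of espresso_cup from where it was at the start of the episode above 0.02 m).
It fails at once if the salt shaker is moved by more than 20 mm (distance of shaker from where it was at the start of the episode above 0.02 m).
It fails at once if the tin is moved by more than 20 mm (distance of small_tin from where it was at the start of the episode above 0.02 m).
It also fails if it takes over 48 s, if anything falls off the work surface, if the arm or the gripper's body presses on something with over 40 N, if the wrist force passes 120 N, or if a joint passes its speed limit or range.

## Working session

There is one attempt and no reset: what is moved stays moved. The work goes in short steps, Python scripts to look and compute and a tool call to move; the robot and the scene stay as the last step left them, time stands still between calls to the robot, and variables do not carry over. Pictures are saved under pics/ and viewed, at most 10 in all, crops included, and the job is handed in when it is done.

Besides the shell and the picture viewer there is one more tool, called as a command line: name --argument value ..., lists and objects as JSON in quotes. play_rows: Moves the arm, as the interface text tells. Its arguments: {"type":"object","properties":{"deltas":{"type":"array"},"force":{"type":"number"}},"required":["deltas"]}

```bash
mkdir -p pics
cat > h.py <<'E'
import numpy as np, cv2
from scipy.spatial.transform import Rotation as R
from cell import arm, imaging, ticket
def snap(n):
    s=arm.read_state(); d=imaging.snapshot(n)
    K=np.array(d["intrinsics"]); 
    if n=="wrist":
        T=np.array(d["T_tool_cam"]); Rt=R.from_rotvec(s["tool_rot"]).as_matrix()
        Rc=Rt@T[:3,:3]; c=Rt@T[:3,3]+np.array(s["tcp_pos"])
    else:
        Rw=cv2.Rodrigues(np.array(d["rvec"],float))[0]; Rc=Rw.T; c=-Rw.T@np.array(d["tvec"],float).ravel()
    return d["img"],K,Rc,c
def onplane(px,K,Rc,c,z):
    r=Rc@np.linalg.inv(K)@np.array([px[0],px[1],1.]); return c+r*(z-c[2])/r[2]
def proj(p,K,Rc,c):
    q=K@(Rc.T@(np.array(p)-c)); return q[:2]/q[2]
def save(n,img): cv2.imwrite("pics/"+n+".png",cv2.cvtColor(img,cv2.COLOR_RGB2BGR))
E
python3 - <<'E'
from h import *
for n in ("top","side","wrist"):
    i,K,Rc,c=snap(n); save(n+"0",i); print(n,K[0,0],c,Rc[:,2]); np.savez(n+"0.npz",i=i,K=K,Rc=Rc,c=c)
s=arm.read_state(); print(s)
E
```

```text
top 477.49113363468507 [ 0.31991608 -0.00132775  1.26684464] [ 0.20920504 -0.00211681 -0.9778695 ]
side 398.0375948748325 [ 0.21930448 -0.97547374  0.70650283] [ 0.2818552   0.8068116  -0.51924242]
wrist 362.60816522674816 [0.18295856 0.60249624 0.38474785] [ 0.24975191 -0.11136259 -0.96188479]
{'clock': 0.15, 'q': array([-1.17960706,  0.33271899, -0.06471528,  1.4607288 ,  0.02160268,
        1.34989454, -0.08850606]), 'joint_velocities': array([ 0.00181611, -0.0004174 ,  0.00018102, -0.00294175, -0.00049228,
       -0.00155602, -0.00012248]), 'joint_efforts': array([ 8.35210867e-04, -6.23634267e+01,  2.48113851e-02, -3.90141928e+01,
       -6.13706675e-02,  3.72863130e-02,  7.65874574e-05]), 'tcp_pos': array([0.25118224, 0.57200392, 0.22995091]), 'tool_rot': array([-6.45276272e-01, -3.07443007e+00,  1.63286842e-03]), 'force': array([ 0.31739125, -0.5396008 ,  0.44982102]), 'torque': array([-0.0030459 ,  0.01248702,  0.00516069]), 'grasp_force': 0.0, 'grip_width': 0.08704047511385175}
```

View pics/top0.png

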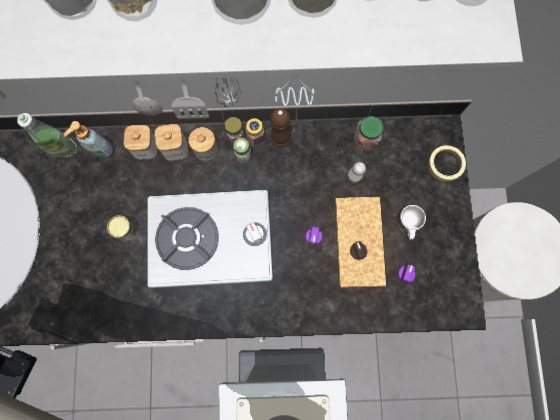

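View pics/side0.png

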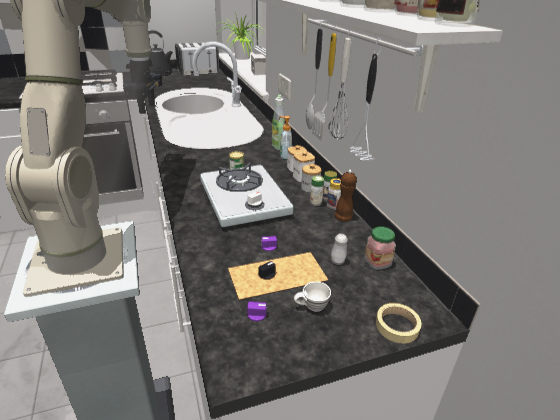

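The top view shows the hob at about (210,238), the white knob at (255,233), the mat at (360,242) with the black knob at (359,250), the cup at (412,217), the shaker at (357,172) and the tin at (118,227). Purple decoys are at (314,236) and (407,272).

Run:
```python
from h import *
d=np.load("top0.npz"); i,K,Rc,c=[d[k] for k in("i","K","Rc","c")]
hsv=cv2.cvtColor(i,cv2.COLOR_RGB2HSV)
P=lambda px,z: onplane(px,K,Rc,c,z).round(4)
m=cv2.inRange(hsv,(8,80,120),(28,255,255)); m[:185]=0;m[:,:325]=0;m[:,395:]=0
m=cv2.morphologyEx(m,cv2.MORPH_CLOSE,np.ones((5,5)))
ct=max(cv2.findContours(m,0,2)[0],key=cv2.contourArea)
rr=cv2.minAreaRect(ct); cor=np.array([P(p,.004) for p in cv2.boxPoints(rr)]); print("mat",cor[:,:2].tolist(),cor.mean(0),np.linalg.norm(cor-np.roll(cor,1,0),axis=1))
for (x,y,n,z) in((255,233,"white",.091),(359,250,"black",.034),(314,236,"p1",.03),(407,272,"p2",.03),(412,217,"cup",.05),(357,172,"shaker",.09),(118,227,"tin",.072)): print(n,P((x,y),z))
a=cv2.resize(i[210:260,230:280],None,fx=8,fy=8,interpolation=2); b=cv2.resize(i[225:275,335:385],None,fx=8,fy=8,interpolation=2)
save("z0",np.hstack([a,b]))
```

```text
mat [[0.6213, -0.1616], [0.6236, -0.2872], [0.3805, -0.2802], [0.3784, -0.1595]] [ 0.50095  -0.222125  0.004   ] [0.24290908 0.12562106 0.24320076 0.12071827]
white [0.5166 0.0536 0.091 ]
black [ 0.4724 -0.2122  0.034 ]
p1 [ 0.5136 -0.0978  0.03  ]
p2 [ 0.4119 -0.3324  0.03  ]
cup [ 0.5517 -0.3528  0.05  ]
shaker [ 0.6662 -0.2114  0.09  ]
tin [0.5471 0.4027 0.072 ]
```

View pics/z0.png

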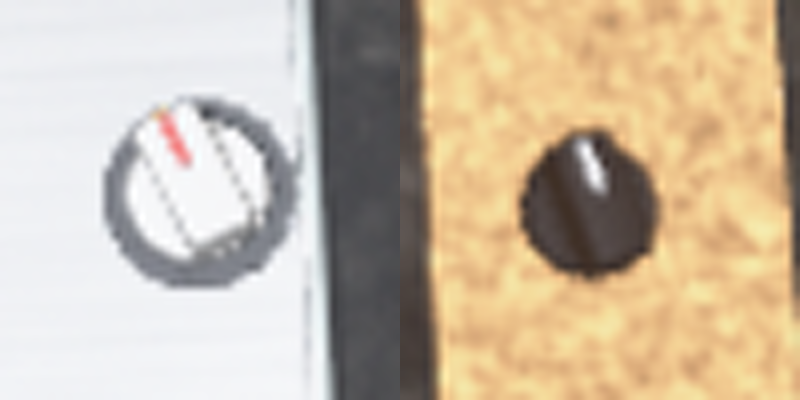

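The pointers of both knobs point about 25–28° from +x toward +y. I'll move over the white knob, then turn.

play_rows --deltas '[[[-18.8,-15.3,0,0,1],[-18.8,-15.3,0,0,1],[-18.8,-15.3,0,0,1],[-18.8,-15.3,0,0,1],[-18.8,-15.3,0,0,1],[-18.8,-15.3,0,0,1],[-18.8,-15.3,0,0,1],[-18.8,-15.3,0,0,1],[-18.8,-15.3,0,0,1],[-18.8,-15.3,0,0,1],[-18.8,-15.3,0,0,1],[-18.8,-15.3,0,0,1]]]'

```text
clock: 1.15
tcp_pos: [0.3843, 0.3122, 0.2304]
tool_rot: [-0.645, -3.074, 0.0]
force: [-0.7, -0.2, -1.1]
grip_width: 0.087
grasp_force: 0.0
```

play_rows --deltas '[[[-18.8,-15.3,0,0,1],[-18.8,-15.3,0,0,1],[-18.8,-15.3,0,0,1],[-18.8,-15.3,0,0,1],[-18.8,-15.3,0,0,1],[-18.8,-15.3,0,0,1],[-18.8,-15.3,0,0,1],[-18.8,-15.3,0,0,1],[-18.8,-15.3,0,0,1],[-18.8,-15.3,0,0,1],[-18.8,-15.3,0,0,1],[-18.8,-15.3,0,0,1]]]'

```text
clock: 2.15
tcp_pos: [0.517, 0.0535, 0.2304]
tool_rot: [-0.645, -3.074, -0.0]
force: [0.3, 1.0, 0.2]
grip_width: 0.0866
grasp_force: 0.0
```

play_rows --deltas '[[[0,0,0,0.12,1],[0,0,0,0.12,1],[0,0,0,0.12,1],[0,0,0,0.12,1],[0,0,0,0.12,1],[0,0,0,0.12,1],[0,0,0,0.12,1],[0,0,0,0.12,1],[0,0,0,0.12,1],[0,0,0,0.12,1],[0,0,0,0.12,1],[0,0,0,0.12,1]]]'

```text
clock: 3.15
tcp_pos: [0.5166, 0.0546, 0.2303]
tool_rot: [-2.518, -1.878, 0.0]
force: [0.3, 0.7, 0.4]
grip_width: 0.0872
grasp_force: 0.0
```

play_rows --deltas '[[[0,0,0,0.12,1],[0,0,0,0.12,1],[0,0,0,0.12,1],[0,0,0,0.12,1],[0,0,0,0.12,1],[0,0,0,0.12,1],[0,0,0,0.08,1],[0,0,0,0,1],[0,0,0,0,1]]]'

```text
clock: 3.9
tcp_pos: [0.5166, 0.0547, 0.2304]
tool_rot: [-3.047, -0.763, 0.0]
force: [-0.1, 0.3, -0.0]
grip_width: 0.087
grasp_force: 0.0
```

```bash
cat >> h.py <<'E'
def go(p,ang):
    """remaining shift in tool axes (mm) and yaw (rad, mod pi) to put TCP at p with tool x at world angle ang"""
    s=arm.read_state(); M=R.from_rotvec(s["tool_rot"]).as_matrix()
    a=np.arctan2(M[1,0],M[0,0]); y=-((ang-a+np.pi/2)%np.pi-np.pi/2)
    print("t",s["clock"],"tcp",s["tcp_pos"].round(4),"xang",round(a,4),"tilt",M[:,2].round(4),"F",s["force"].round(2),"grip",s["grip_width"],s["grasp_force"])
    print("delta mm",((M.T@(np.array(p)-s["tcp_pos"]))*1000).round(1),"yaw",round(y,3))
E
python3 - <<'E'
from h import *
i,K,Rc,c=snap("wrist"); save("w1",i); np.savez("w1.npz",i=i,K=K,Rc=Rc,c=c)
go((.5166,.0536,.2),.49); print(arm.read_state()["q"].round(2))
E
```

```text
t 3.95 tcp [0.5167 0.0547 0.2304] xang 0.4911 tilt [-2.e-04 -0.e+00 -1.e+00] F [-0.19 -1.09 -0.24] grip 0.08672266218267886 0.0
delta mm [-0.6  0.9 30.4] yaw 0.001
[-0.66  0.09  0.5   1.76 -0.05  1.3  -1.23]
```

View pics/w1.png

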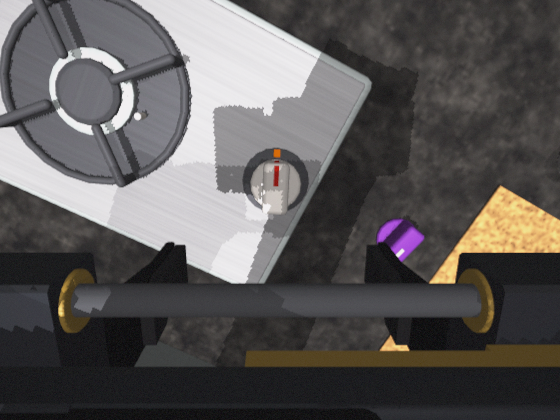

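The wrist view shows the collar at about (276,180), the orange mark at (277,154) and the red pointer at (276,176), nearly in line with the tool's x.

```bash
python3 - <<'E'
from h import *
d=np.load("w1.npz"); i,K,Rc,c=[d[k] for k in("i","K","Rc","c")]
hsv=cv2.cvtColor(i,cv2.COLOR_RGB2HSV); sub=np.zeros(i.shape[:2],np.uint8); sub[140:225,235:315]=255
P=lambda px,z: onplane(px,K,Rc,c,z)
om=cv2.inRange(hsv,(8,150,150),(22,255,255))&sub; o=np.argwhere(om)[:,::-1]; print("orange",len(o),o.mean(0),P(o.mean(0),.054))
rm=(cv2.inRange(hsv,(0,120,80),(6,255,255))|cv2.inRange(hsv,(172,120,80),(180,255,255)))&sub
r=np.argwhere(rm)[:,::-1]; w=np.array([P(p,.091)[:2] for p in r]); m=w.mean(0); v=np.linalg.svd(w-m)[2][0]; v*=np.sign(v[0]); pr=(w-m)@v
print("red",len(r),m,"ang",np.arctan2(v[1],v[0]),"end",m+v*pr.max(),"centre",m+v*(pr.max()-.022),"len",np.ptp(pr))
# collar: dark pixels, ellipse of the hull after ray-casting
dm=cv2.inRange(hsv,(0,0,0),(180,90,85))&sub
g=cv2.cvtColor(i,cv2.COLOR_RGB2GRAY); print(g[180,236:316:2]); print(g[146:222:2,276])
E
python3 - <<'E'
import cv2
a=cv2.imread('pics/w1.png')[135:235,220:340]; cv2.imwrite('pics/w1z.png',cv2.resize(a,None,fx=6,fy=6,interpolation=cv2.INTER_NEAREST))
E
```

```text
orange 48 [276.5 152.5] [0.54486968 0.0690081  0.054     ]
red 93 [0.53291565 0.06328206] ang 0.4403897897335081 end [0.54313311 0.06809711] centre [0.52323223 0.05871868] len 0.020151924722592217
[108 109 111  82  53  54  53  79 143 153 153 154 155 142 134 146 153 155
 154  74  58 111 167 170 155 141 114 154 153 154 153 145  81  58  53  55
  77 111 108 112]
[147  82 128 129 127 120  71 104  83 165  87  69  75  57  59  54  55  58
  60  59 120 155 182 201 201 201 200 201 199 197 199 200 199 175 134 112
 110 112]
```

View pics/w1z.png

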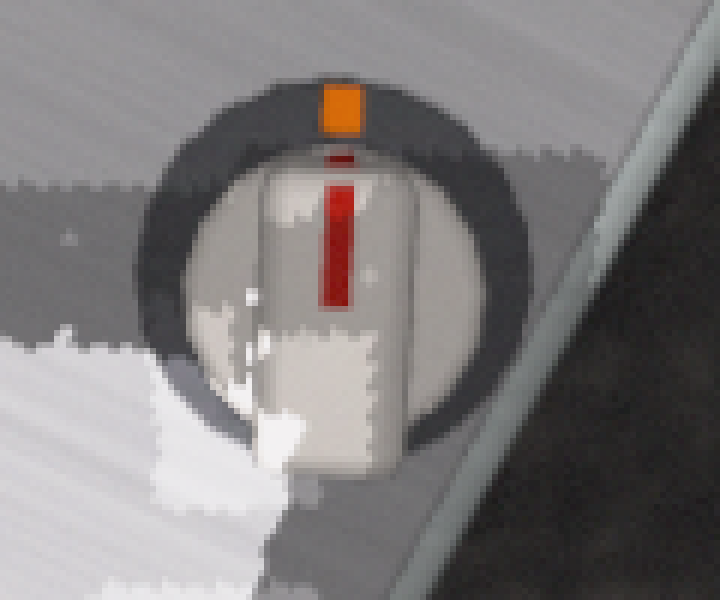

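Run:
```python
from h import *
d=np.load("w1.npz"); i,K,Rc,c=[d[k] for k in("i","K","Rc","c")]
Z=lambda x,y,z: onplane((220+x/6-.5,135+y/6-.5),K,Rc,c,z)[:2].round(4)
l,r,t=Z(137,275,.054),Z(531,275,.054),Z(341,78,.054)
print("collar",(l+r)/2,np.linalg.norm(l-r),"top",t)
o=Z(342,109,.054)
print("orange",o,"centre by top:",t-.031*np.array([np.cos(.49),np.sin(.49)]))
a,b=Z(337,172,.091),Z(331,462,.091); print("bar",a,b,(a+b)/2,np.linalg.norm(a-b))
a,b=Z(337,188,.091),Z(336,306,.091); print("red",a,b,np.arctan2(*(a-b)[::-1]),np.linalg.norm(a-b))
l,r=Z(185,290,.067),Z(486,290,.067); print("skirt",(l+r)/2,np.linalg.norm(l-r))
l,r=Z(262,290,.091),Z(408,290,.091); print("bar w",(l+r)/2,np.linalg.norm(l-r))
# collar circle fit on rim points picked in crop
pts=np.array([Z(x,y,.054) for x,y in((137,275),(531,275),(341,78),(195,140),(487,140),(165,365))])
A=np.c_[2*pts,np.ones(len(pts))]; s=np.linalg.lstsq(A,(pts**2).sum(1),rcond=None)[0]; print("circle",s[:2],np.sqrt(s[2]+s[:2]@s[:2]),"mark ang",np.arctan2(o[1]-s[1],o[0]-s[0]))
```

```text
collar [0.5215 0.0579] 0.06120000000000003 top [0.5488 0.0713]
orange [0.5447 0.0689] centre by top: [0.52144768 0.0567106 ]
bar [0.5412 0.0679] [0.5044 0.0492] [0.5228  0.05855] 0.041278686994622345
red [0.5392 0.0668] [0.5246 0.0592] 0.4799505123194664 0.01645964762684796
skirt [0.522  0.0579] 0.04491770252361534
bar w [0.52655 0.0604 ] 0.02017647144572111
circle [0.52164546 0.05753788] 0.030569752929238966 mark ang 0.457900539791663
```

play_rows --deltas '[[[1.5,-0.1,15,0.015,1],[1.5,-0.1,15,0,1],[1.5,-0.1,15,0,1],[1.7,-0.1,15,0,1],[0,0,15,0,1],[0,0,15,0,1],[0,0,15,0,1],[0,0,15,0,1],[0,0,12,0,1],[0,0,11,0,1],[0,0,10,0,1],[0,0,0,0,1]]]'

```text
clock: 4.95
tcp_pos: [0.5211, 0.0577, 0.0757]
tool_rot: [3.054, 0.737, -0.004]
force: [0.0, -0.5, -0.7]
grip_width: 0.0873
grasp_force: 0.0
```

Run:
```python
from h import *
i,K,Rc,c=snap("wrist"); save("w2",i); np.savez("w2.npz",i=i,K=K,Rc=Rc,c=c)
go((.522,.058,.077),.475)
```

```text
t 5.0 tcp [0.5216 0.0577 0.0768] xang 0.4733 tilt [-1.4e-03 -5.0e-04 -1.0e+00] F [0.22 0.33 0.47] grip 0.0870091319392468 0.0
delta mm [ 0.5 -0.1 -0.2] yaw -0.002
```

play_rows --deltas '[[[0,0,0,0,0.5],[0,0,0,0,0.3],[0,0,0,0,0.2],[0,0,0,0,0.1],[0,0,0,0,0.1],[0,0,0,0,0.1],[0,0,0,0,0.1]]]' --force 15

```text
clock: 5.58
tcp_pos: [0.5221, 0.0579, 0.0776]
tool_rot: [-3.054, -0.736, -0.0]
force: [-0.2, -0.7, -0.6]
grip_width: 0.0483
grasp_force: 0.0
```

play_rows --deltas '[[[0,0,0,0,0.1],[0,0,0,0,0.1],[0,0,0,0,0.1],[0,0,0,0,0.1],[0,0,0,0,0.1],[0,0,0,0,0.1],[0,0,0,0,0.1],[0,0,0,0,0.1],[0,0,0,0,0.1]]]'

```text
clock: 6.33
tcp_pos: [0.5221, 0.0578, 0.0775]
tool_rot: [-3.054, -0.736, -0.0]
force: [-0.9, -0.0, 1.0]
grip_width: 0.0221
grasp_force: 15.0
```

play_rows --deltas '[[[0,0,-5,0,0.1],[0,0,-8,0,0.1],[0,0,-10,0,0.1],[0,0,-14,0,0.1],[0,0,-14,0,0.1],[0,0,-14,0,0.1],[0,0,-14,0,0.1],[0,0,-11,0,0.1],[0,0,0,0,0.1]]]'

```text
clock: 7.08
tcp_pos: [0.5233, 0.0579, 0.1704]
tool_rot: [-3.054, -0.735, -0.006]
force: [0.1, 0.0, 0.1]
grip_width: 0.0216
grasp_force: 15.0
```

Run:
```python
from h import *
i,K,Rc,c=snap("side"); save("s2",i[130:300,150:350]); i,K,Rc,c=snap("wrist"); save("w3",i); np.savez("w3.npz",i=i,K=K,Rc=Rc,c=c)
go((.577,-.222,.1675),0)
import cv2
a=cv2.imread('pics/w3.png'); b=cv2.resize(cv2.imread('pics/s2.png'),(400,340)); v=np.zeros((420,800,3),np.uint8); v[:340,400:]=b; v[:300,:400]=cv2.resize(a,(400,300)); cv2.imwrite('pics/v3.png',v)
```

```text
t 7.1833 tcp [0.5221 0.0579 0.1678] xang 0.4728 tilt [ 5.e-04  5.e-04 -1.e+00] F [-0.74  0.74 -0.8 ] grip 0.022100552846037434 15.000192336192413
delta mm [-7.860e+01  2.742e+02  2.000e-01] yaw 0.473
```

View pics/v3.png

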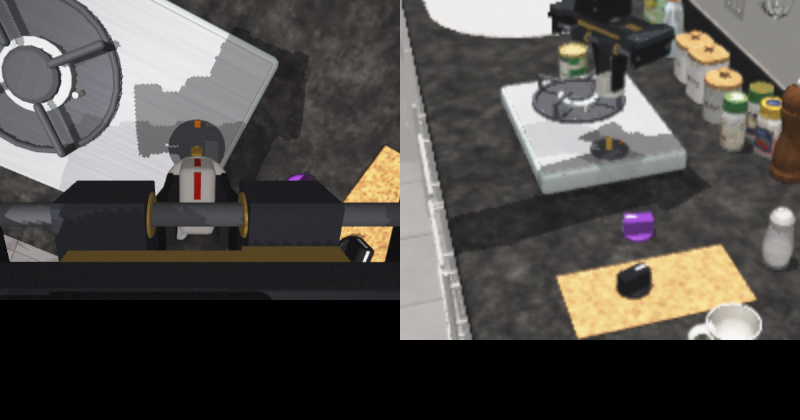

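The white knob is off and in the gripper at about (197,195), and the bare brass spindle shows on the collar. Next I carry it to the mat.

play_rows --deltas '[[[-6.5,22.8,0,0,0.1],[-6.5,22.8,0,0,0.1],[-6.5,22.8,0,0,0.1],[-6.5,22.8,0,0,0.1],[-6.5,22.8,0,0,0.1],[-6.5,22.8,0,0,0.1],[-6.5,22.8,0,0,0.1],[-6.5,22.8,0,0,0.1],[-6.5,22.8,0,0,0.1],[-6.5,22.8,0,0,0.1],[-6.5,22.8,0,0,0.1],[-7.0,23.4,0,0,0.1]]]'

```text
clock: 8.18
tcp_pos: [0.5767, -0.2227, 0.1662]
tool_rot: [-3.053, -0.736, 0.003]
force: [0.4, -0.4, -0.2]
grip_width: 0.0219
grasp_force: 15.0
```

play_rows --deltas '[[[0,0,0,0.095,0.1],[0,0,0,0.095,0.1],[0,0,0,0.095,0.1],[0,0,0,0.095,0.1],[0,0,0,0.093,0.1],[0,0,20,0,0.1],[0,0,20,0,0.1],[0,0,20,0,0.1],[0,0,20,0,0.1],[0,0,20,0,0.1],[0,0,0,0,0.1]]]'

```text
clock: 9.1
tcp_pos: [0.5742, -0.2208, 0.0627]
tool_rot: [-3.14, 0.0, 0.012]
force: [-1.4, -0.4, -1.3]
grip_width: 0.0215
grasp_force: 15.0
```

Run:
```python
from h import *
go((.577,-.222,.0215),0)
```

```text
t 9.1 tcp [ 0.5742 -0.2208  0.0627] xang -0.0001 tilt [-0.0074  0.0016 -1.    ] F [-1.37 -0.35 -1.32] grip 0.02147772762254984 15.000127177836475
delta mm [ 3.1  1.2 41.1] yaw -0.0
```

play_rows --deltas '[[[0,0,12,0,0.1],[0,0,12,0,0.1],[0,0,10,0,0.1],[0,0,7,0,0.1],[0,0,4,0,0.1],[0,0,0,0,0.1],[0,0,0,0,0.1]]]'

```text
clock: 9.68
tcp_pos: [0.5773, -0.2222, 0.0227]
tool_rot: [3.141, -0.0, 0.001]
force: [0.4, -0.6, 0.3]
grip_width: 0.022
grasp_force: 15.0
```

play_rows --deltas '[[[0,0,0.8,0,0.1],[0,0,0.8,0,0.1],[0,0,0,0,0.1]]]'

```text
clock: 9.93
tcp_pos: [0.5774, -0.2221, 0.0213]
tool_rot: [3.142, -0.0, 0.001]
force: [1.4, -0.1, -0.5]
grip_width: 0.0219
grasp_force: 15.0
```

play_rows --deltas '[[[0,0,0.6,0,0.1],[0,0,0.4,0,0.1],[0,0,0,0,0.1]]]'

```text
clock: 10.18
tcp_pos: [0.5774, -0.2221, 0.021]
tool_rot: [-3.141, 0.0, -0.001]
force: [-3.1, 1.3, 10.3]
grip_width: 0.0218
grasp_force: 15.0
```

Contact at TCP z 0.021. Release, go up, then look at the black knob.

play_rows --deltas '[[[0,0,-0.4,0,0.2],[0,0,0,0,0.3],[0,0,0,0,0.4],[0,0,0,0,0.5],[0,0,0,0,0.5],[0,0,0,0,0.5],[0,0,-6,0,0.5],[0,0,-14,0,0.5],[0,0,-20,0,0.5],[0,0,-20,0,0.7],[0,0,-20,0,1],[0,0,-20,0,1]]]'

```text
clock: 11.18
tcp_pos: [0.5772, -0.2223, 0.1227]
tool_rot: [3.141, -0.001, 0.002]
force: [-0.4, -0.5, -0.5]
grip_width: 0.0566
grasp_force: 0.0
```

play_rows --deltas '[[[-20,0,-15,-0.09,1],[-20,0,-15,-0.09,1],[-20,0,-15,-0.09,1],[-20,0,-15,-0.09,1],[-20,0,-15,-0.09,1],[0,0,0,0,1],[0,0,0,0,1]]]'

```text
clock: 11.77
tcp_pos: [0.4794, -0.2407, 0.1973]
tool_rot: [3.063, 0.697, 0.006]
force: [0.7, 0.8, -0.3]
grip_width: 0.0869
grasp_force: 0.0
```

Run:
```python
from h import *
i,K,Rc,c=snap("wrist"); save("w4",i); np.savez("w4.npz",i=i,K=K,Rc=Rc,c=c)
go((.4724,-.2122,.2),.45)
for n,p in(("black",(.4724,-.2122,.034)),("white",(.577,-.222,.034)),):print(n,proj(p,K,Rc,c))
```

```text
t 11.8167 tcp [ 0.4798 -0.2398  0.1963] xang 0.4479 tilt [ 2.2e-03  6.0e-04 -1.0e+00] F [-0.05  0.42 -0.05] grip 0.08675747338051333 0.0
delta mm [  5.2 -28.1  -3.7] yaw -0.002
black [243.56847704 183.8191176 ]
white [306.11110325  77.49832155]
```

View pics/w4.png

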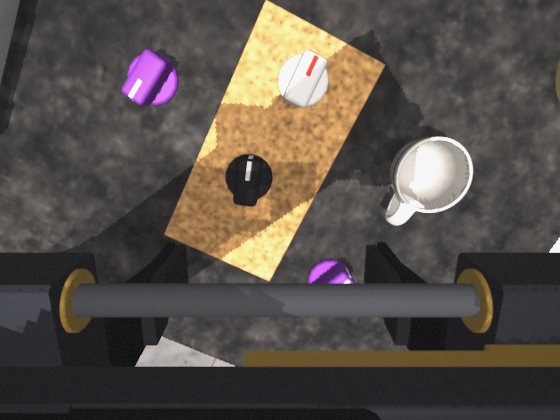

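The white knob stands on the mat at (304,80). The black knob is at (249,178), with its white pointer at (249,168).

Run:
```python
from h import *
d=np.load("w4.npz"); i,K,Rc,c=[d[k] for k in("i","K","Rc","c")]
P=lambda px,z: onplane(px,K,Rc,c,z)[:2]
g=cv2.cvtColor(i,cv2.COLOR_RGB2GRAY); hsv=cv2.cvtColor(i,cv2.COLOR_RGB2HSV)
x0,y0=215,145; sub=hsv[y0:215,x0:285]; 
w=np.argwhere((sub[...,1]<60)&(sub[...,2]>110))[:,::-1]+[x0,y0]
p=np.array([P(q,.034) for q in w]); m=p.mean(0); v=np.linalg.svd(p-m)[2][0]; v*=np.sign(v[0]); t=(p-m)@v
print("ptr",len(w),w.min(0),w.max(0),m,np.arctan2(v[1],v[0]),np.ptp(t),"centre(from end)",m+v*(t.max()-.022))
bm=((sub[...,2]<50)).astype(np.uint8)*255; bm=cv2.morphologyEx(bm,cv2.MORPH_OPEN,np.ones((3,3)))
n=(bm>0).sum(1); 
for r in range(0,70,3):
    k=np.where(bm[r])[0]; print(r+y0,(k.min()+x0,k.max()+x0) if len(k) else None,end=' ')
z=cv2.resize(i[y0:215,x0:285],None,fx=8,fy=8,interpolation=0); save("w4z",np.clip(z.astype(float)*2.2,0,255).astype(np.uint8))
```

```text
ptr 113 [245 156] [252 180] [ 0.48662594 -0.21031328] 0.27809674757405745 0.022274180765783726 centre(from end) [ 0.47676427 -0.21312873]
145 None 148 None 151 None 154 None 157 (np.int64(238), np.int64(259)) 160 (np.int64(234), np.int64(263)) 163 (np.int64(231), np.int64(266)) 166 (np.int64(229), np.int64(268)) 169 (np.int64(228), np.int64(270)) 172 (np.int64(227), np.int64(270)) 175 (np.int64(226), np.int64(271)) 178 (np.int64(226), np.int64(271)) 181 (np.int64(227), np.int64(271)) 184 (np.int64(228), np.int64(270)) 187 (np.int64(229), np.int64(269)) 190 (np.int64(231), np.int64(267)) 193 (np.int64(233), np.int64(264)) 196 (np.int64(234), np.int64(260)) 199 (np.int64(234), np.int64(256)) 202 (np.int64(235), np.int64(255)) 205 (np.int64(248), np.int64(252)) 208 None 211 None 214 None
```

View pics/w4z.png

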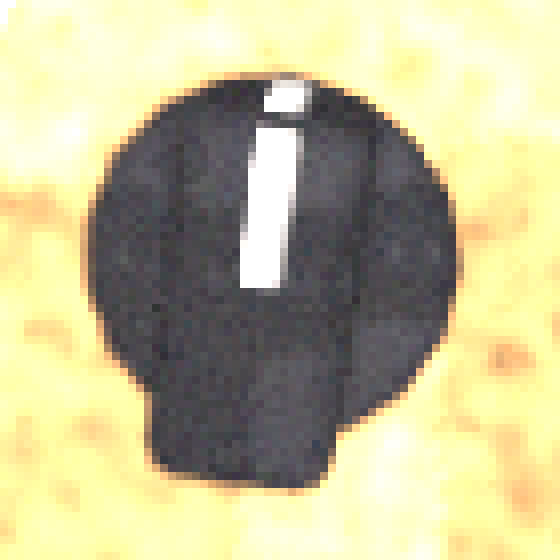

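Run:
```python
from h import *
d=np.load("w4.npz"); i,K,Rc,c=[d[k] for k in("i","K","Rc","c")]
Z=lambda x,y,z: onplane((215+x/8-.5,145+y/8-.5),K,Rc,c,z)[:2]
a,b=Z(280,122,.034),Z(262,288,.034); an=np.arctan2(*(a-b)[::-1]); print("line",a,b,np.linalg.norm(a-b),an)
u=(a-b)/np.linalg.norm(a-b)
a,b=Z(281,118,.034),Z(238,478,.034); print("bar",(a+b)/2,np.linalg.norm(a-b),np.arctan2(*(a-b)[::-1]))
l,r=Z(85,250,.010),Z(460,250,.010); print("skirt",(l+r)/2,np.linalg.norm(l-r))
l,r=Z(172,200,.034),Z(368,200,.034); print("bar w",np.linalg.norm(l-r))
pc=(a+b)/2
go((pc[0],pc[1],.021),an)
```

```text
line [ 0.49440401 -0.20802057] [ 0.47658915 -0.21392485] 0.018767790790891154 0.32003176046221177
bar [ 0.47509105 -0.21425174] 0.04149357377072123 0.30929150369032066
skirt [ 0.47606403 -0.21358298] 0.044933136988220795
bar w 0.021736403276460047
t 11.8167 tcp [ 0.4798 -0.2398  0.1963] xang 0.4479 tilt [ 2.2e-03  6.0e-04 -1.0e+00] F [-0.05  0.42 -0.05] grip 0.08675747338051333 0.0
delta mm [  6.4 -25.1 175.3] yaw 0.128
```

play_rows --deltas '[[[1.7,-6.3,0,0,1],[1.7,-6.3,0,0,1],[1.6,-6.3,0,0,1],[1.6,-6.2,0,0,1],[0,0,20,0.065,1],[0,0,20,0.065,1],[0,0,20,0,1],[0,0,20,0,1],[0,0,20,0,1],[0,0,20,0,1],[0,0,15,0,1],[0,0,0,0,1]]]'

```text
clock: 12.82
tcp_pos: [0.4727, -0.2128, 0.0574]
tool_rot: [-3.1, -0.501, 0.008]
force: [-0.6, 0.5, 0.5]
grip_width: 0.087
grasp_force: 0.0
```

Run:
```python
from h import *
go((.4755,-.214,.0215),.315)
```

```text
t 12.8167 tcp [ 0.4727 -0.2128  0.0574] xang 0.3206 tilt [-5.e-03  9.e-04 -1.e+00] F [-0.59  0.49  0.46] grip 0.08697879045167646 0.0
delta mm [ 2.4  2.1 35.9] yaw 0.006
```

play_rows --deltas '[[[0,0,12,0,1],[0,0,12,0,0.8],[0,0,9,0,0.6],[0,0,6,0,0.5],[0,0,0,0,0.4],[0,0,0,0,0.4]]]'

```text
clock: 13.32
tcp_pos: [0.4744, -0.2144, 0.0212]
tool_rot: [-3.102, -0.5, 0.001]
force: [0.7, -0.0, 0.5]
grip_width: 0.0614
grasp_force: 0.0
```

Run:
```python
from h import *
go((.4755,-.214,.0215),.315)
```

```text
t 13.3167 tcp [ 0.4744 -0.2144  0.0212] xang 0.3195 tilt [-4.e-04  0.e+00 -1.e+00] F [ 0.72 -0.02  0.54] grip 0.061379290609934106 0.0
delta mm [ 1.1 -0.  -0.3] yaw 0.005
```

play_rows --deltas '[[[1,0,0,0,0.3],[0,0,0,0,0.1],[0,0,0,0,0.1],[0,0,0,0,0.1],[0,0,0,0,0.1],[0,0,0,0,0.1],[0,0,0,0,0.1],[0,0,0,0,0.1],[0,0,0,0,0.1],[0,0,0,0,0.1]]]' --force 20

```text
clock: 14.15
tcp_pos: [0.4755, -0.2139, 0.0214]
tool_rot: [-3.101, -0.5, -0.0]
force: [0.2, 1.1, 3.1]
grip_width: 0.0219
grasp_force: 20.0
```

Run:
```python
from h import *
go((.522,.058,.15),.475)
```

```text
t 14.15 tcp [ 0.4755 -0.2139  0.0214] xang 0.3198 tilt [ 1.e-04  1.e-04 -1.e+00] F [0.16 1.05 3.07] grip 0.021876233959942034 20.000410079956055
delta mm [ 129.6 -243.6 -128.6] yaw -0.155
```

play_rows --deltas '[[[0,0,-6,0,0.1],[0,0,-12,0,0.1],[0,0,-16,0,0.1],[0,0,-16,0,0.1],[0,0,-16,0,0.1],[0,0,-16,0,0.1],[0,0,-16,0,0.1],[0,0,-16,0,0.1],[0,0,-14.6,0,0.1]]]'

```text
clock: 14.9
tcp_pos: [0.4754, -0.2143, 0.1519]
tool_rot: [3.101, 0.499, 0.002]
force: [-0.1, 0.4, -1.0]
grip_width: 0.0218
grasp_force: 20.0
```

play_rows --deltas '[[[10.8,-20.3,0,0,0.1],[10.8,-20.3,0,0,0.1],[10.8,-20.3,0,0,0.1],[10.8,-20.3,0,0,0.1],[10.8,-20.3,0,0,0.1],[10.8,-20.3,0,0,0.1],[10.8,-20.3,0,0,0.1],[10.8,-20.3,0,0,0.1],[10.8,-20.3,0,0,0.1],[10.8,-20.3,0,0,0.1],[10.8,-20.3,0,0,0.1],[10.8,-20.3,0,0,0.1]]]'

```text
clock: 15.9
tcp_pos: [0.522, 0.0588, 0.151]
tool_rot: [3.102, 0.499, 0.001]
force: [-0.0, -0.6, -0.6]
grip_width: 0.0222
grasp_force: 20.0
```

play_rows --deltas '[[[0,0,0,-0.077,0.1],[0,0,0,-0.077,0.1],[0,0,0,0,0.1],[0,0,0,0,0.1],[0,0,0,0,0.1],[0,0,0,0,0.1]]]'

```text
clock: 16.4
tcp_pos: [0.5219, 0.0577, 0.1502]
tool_rot: [-3.055, -0.734, -0.001]
force: [-0.4, -1.1, -0.8]
grip_width: 0.0216
grasp_force: 20.0
```

Run:
```python
from h import *
i,K,Rc,c=snap("wrist"); save("w5",i); np.savez("w5.npz",i=i,K=K,Rc=Rc,c=c)
go((.5221,.0579,.15),.473)
a=cv2.imread('pics/w3.png')[130:330,190:370]; b=cv2.imread('pics/w5.png')[130:330,190:370]
cv2.imwrite('pics/v5.png',cv2.resize(np.hstack([a,np.clip(b*1.6,0,255).astype(np.uint8)]),(800,444),interpolation=0))
```

```text
t 16.45 tcp [0.5219 0.0577 0.1502] xang 0.4718 tilt [ 2.e-04  2.e-04 -1.e+00] F [ 0.15 -0.15 -0.71] grip 0.02198614590795586 19.999815747141838
delta mm [ 0.2 -0.1  0.2] yaw -0.001
```

View pics/v5.png

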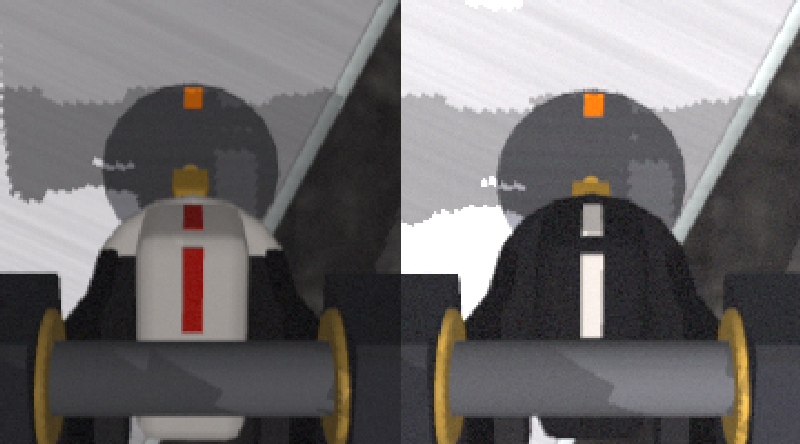

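The left crop is the white knob held, the right one the black. The black pointer lies along the tool's x, in line with the orange mark at (593,105). I'll compare the two held knobs numerically.

Run:
```python
from h import *
s=200/444; 
for f,dx,tz,off,rows,cx in(("w3",0,.1678,.0165,dict(lineend=247,linein=332,bartop=238,skirt=198),193),("w5",400,.1502,.0174,dict(lineend=254,linein=338,bartop=245,skirt=196),592)):
    d=np.load(f+".npz"); K,Rc,c=[d[k] for k in("K","Rc","c")]
    t=np.array([.5221,.0579]) if f=="w3" else np.array([.5219,.0577]); u=np.array([np.cos(.4725),np.sin(.4725)]); n=np.array([u[1],-u[0]])
    for k,r in rows.items():
        z=tz-off+(.006 if k=="skirt" else .030)
        p=onplane((190+(cx-dx)*.45-.5,130+r*s-.5),K,Rc,c,z)[:2]-t; print(f,k,(p@u*1000).round(2),(p@n*1000).round(2))
    # spindle tip/orange mark
    mk=dict(w3=(193,97),w5=(593,105))[f]; p=onplane((190+(mk[0]-dx)*.45-.5,130+mk[1]*s-.5),K,Rc,c,.054)[:2]-t; print(" mark",p@u*1000,p@n*1000, "c:",c)
    q=dict(w3=(190,176),w5=(591,184))[f]; p=onplane((190+(q[0]-dx)*.45-.5,130+q[1]*s-.5),K,Rc,c,.076)[:2]-t; print(" tip px",p@u*1000,p@n*1000)
```

```text
w3 lineend 20.15 0.52
w3 linein 2.42 0.53
w3 bartop 21.97 0.51
w3 skirt 22.19 0.56
 mark 25.091037597690892 0.736731411604059 c: [0.58956425 0.09212295 0.323989  ]
 tip px 3.5305295199665307 -0.25017234431038804
w5 lineend 18.27 0.1
w5 linein 0.67 0.08
w5 bartop 20.1 0.1
w5 skirt 22.12 0.12
 mark 25.251419400952255 0.4769160033259879 c: [0.58908677 0.09192341 0.30515674]
 tip px 5.757663622181018 -0.16986837358960336
```

play_rows --deltas '[[[0,0,12,0,0.1],[0,0,12,0,0.1],[0,0,12,0,0.1],[0,0,10,0,0.1],[0,0,6,0,0.1],[0,0,0,0,0.1],[0,0,0,0,0.1],[0,0,0,0,0.1]]]'

```text
clock: 17.12
tcp_pos: [0.5222, 0.058, 0.0983]
tool_rot: [-3.054, -0.737, -0.001]
force: [0.5, 0.3, -0.6]
grip_width: 0.0222
grasp_force: 20.0
```

play_rows --deltas '[[[0,0,2,0,0.1],[0,0,2,0,0.1],[0,0,2,0,0.1],[0,0,0,0,0.1],[0,0,0,0,0.1]]]'

```text
clock: 17.53
tcp_pos: [0.5218, 0.058, 0.0919]
tool_rot: [-3.054, -0.737, 0.0]
force: [-0.3, 0.5, -1.4]
grip_width: 0.0221
grasp_force: 20.0
```

No contact force at 0.092; continue gently.

play_rows --deltas '[[[0,0,1,0,0.1],[0,0,1,0,0.1],[0,0,1,0,0.1],[0,0,0,0,0.1],[0,0,0,0,0.1]]]'

```text
clock: 17.95
tcp_pos: [0.5219, 0.058, 0.0889]
tool_rot: [-3.054, -0.737, 0.0]
force: [0.1, -0.3, -0.3]
grip_width: 0.0216
grasp_force: 20.0
```

play_rows --deltas '[[[0,0,1,0,0.1],[0,0,1,0,0.1],[0,0,1,0,0.1],[0,0,0,0,0.1],[0,0,0,0,0.1]]]'

```text
clock: 18.37
tcp_pos: [0.5218, 0.058, 0.0859]
tool_rot: [-3.054, -0.737, 0.0]
force: [-1.2, 1.1, -1.1]
grip_width: 0.0219
grasp_force: 20.0
```

play_rows --deltas '[[[0,0,1,0,0.1],[0,0,1,0,0.1],[0,0,1,0,0.1],[0,0,1,0,0.1],[0,0,1,0,0.1],[0,0,1,0,0.1],[0,0,0,0,0.1],[0,0,0,0,0.1]]]'

```text
clock: 19.03
tcp_pos: [0.5219, 0.058, 0.0799]
tool_rot: [-3.054, -0.737, 0.0]
force: [0.1, -0.8, -0.8]
grip_width: 0.0222
grasp_force: 20.0
```

play_rows --deltas '[[[0,0,1,0,0.1],[0,0,1,0,0.1],[0,0,0,0,0.1],[0,0,0,0,0.1]]]' --force 35

```text
clock: 19.37
tcp_pos: [0.522, 0.0581, 0.0781]
tool_rot: [-3.054, -0.737, -0.0]
force: [-1.0, -0.2, 1.9]
grip_width: 0.0215
grasp_force: 35.0
```

Home is just reached at about 0.078. Now press against the spring.

play_rows --deltas '[[[0,0,1,0,0.1],[0,0,1,0,0.1],[0,0,0,0,0.1],[0,0,0,0,0.1]]]'

```text
clock: 19.7
tcp_pos: [0.522, 0.058, 0.0761]
tool_rot: [-3.054, -0.737, -0.0]
force: [-0.2, -0.9, 3.9]
grip_width: 0.022
grasp_force: 35.0
```

play_rows --deltas '[[[0,0,1,0,0.1],[0,0,1,0,0.1],[0,0,0,0,0.1],[0,0,0,0,0.1]]]'

```text
clock: 20.03
tcp_pos: [0.5221, 0.0581, 0.0741]
tool_rot: [-3.054, -0.737, -0.001]
force: [-0.2, 0.1, 5.8]
grip_width: 0.0215
grasp_force: 35.0
```

play_rows --deltas '[[[0,0,1,0,0.1],[0,0,0.5,0,0.1],[0,0,0,0,0.1],[0,0,0,0,0.1]]]'

```text
clock: 20.37
tcp_pos: [0.5222, 0.0581, 0.0731]
tool_rot: [-3.054, -0.737, -0.001]
force: [-4.0, 0.5, 11.9]
grip_width: 0.0218
grasp_force: 35.0
```

play_rows --deltas '[[[0,0,0.4,0,0.1],[0,0,0,0,0.1],[0,0,0,0,0.1],[0,0,0,0,0.1]]]'

```text
clock: 20.7
tcp_pos: [0.5222, 0.0581, 0.073]
tool_rot: [-3.053, -0.737, -0.001]
force: [-6.0, -1.7, 15.3]
grip_width: 0.0221
grasp_force: 35.0
```

Run:
```python
from h import *
fs=[]
i,K,Rc,c=snap("side"); 
a=cv2.resize(i[170:300,210:340],(390,390)); fs.append(arm.read_state()["force"])
i,K,Rc,c=snap("wrist"); b=cv2.resize(i[130:325,180:375],(390,390)); fs.append(arm.read_state()["force"])
save("v6",np.hstack([a,np.clip(b*1.5,0,255).astype(np.uint8)])); print(np.round(fs,1)); go((.522,.058,.073),.473)
```

```text
[[-4.9 -0.3 16.1]
 [-5.5 -0.8 15.2]]
t 20.8 tcp [0.5223 0.0581 0.073 ] xang 0.4736 tilt [ 6.e-04  8.e-04 -1.e+00] F [-5.5  -0.84 15.2 ] grip 0.0215399181948838 35.00309765338898
delta mm [-0.3 -0.  -0. ] yaw 0.001
```

View pics/v6.png

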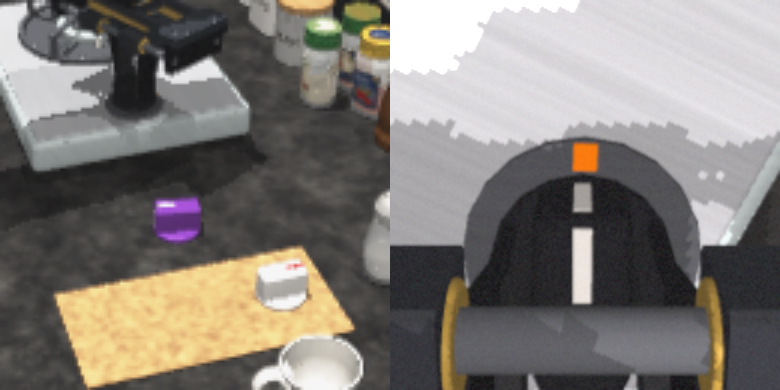

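The spindle is at its stop: the force rises steeply with no further travel. The pointer is in line with the orange mark, and the white knob stands on the mat at about (282,285) in the left crop.

```bash
python3 -c "
from h import *
print(ticket.finish_job())"
```

```text
the job is handed in; nothing more can be done
None
```

I handed the job in at about 21 s; the call gave no verdict. The white knob stands upright and released on the mat, and the black knob is on the spindle with its pointer at the orange mark, still gripped and pressed to the stop at about 15 N.

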